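# Centre the brioche on the decorating turntable

## Robot

A 6-joint arm with a two-finger parallel gripper is mounted at the origin on the work surface. World frame = base frame: x ahead of the robot, y to its left, z up, the work surface at z = 0. Lengths are in m, angles in degrees, forces in N, time in s.
With the tool pointing down it reaches from about 0.3 to 0.75 m from the base axis. Payload 8.5 kg.
Tool frame: the origin (TCP) lies at the very end of the fingers, on their centre line; the grasp point (between the pads) lies env.pinch_z behind it (env.pinch_z is the distance from the TCP to the grasp point, in m); z points along the fingers, y is the line along which they close (so a half turn about z gives the same grasp; the last joint's range is limited). The gripper opens to 85 mm and grips with 20 to 120 N. Pads are 22 mm wide; open, the fingers measure 114 mm over their backs; the gripper's body (76 mm by 85 mm) begins 54 mm behind the grasp point. The pads swing forward as they close: fully open they stand 13 mm farther back than shut.
Start: joints at [-86.305, 21.807, 74.336, -0, 83.858, -12.336], TCP at [0.152, -0.529, 0.231] pointing down, gripper open.
Joint ranges: [-178.18, 178.18], [-50.72, 133.34], [12.68, 142.11], [-81.47, 261.47], [9.98, 163.14], [-165.26, 165.26]. Speed limits (degrees/s): [136.94, 136.94, 180, 180, 180, 180].

## Interface

Orientations are given as a 3x3 rotation matrix whose columns are the frame's x, y, z axes.
In Python, from rig import telemetry, get_image, env gives the robot as it stands. The module is installed in compiled form; this text tells all that it offers.
- The arm moves only by the tool apply_moves, never from a script. Its argument "series" is a list of rows, each a list of 7 numbers: the shift along the tool's x, y, z in mm, then the turn, a rotation vector about the tool's x, y, z in degrees, then the opening, from 0 (shut) to 1 (fully open). A call has 1 to 12 rows; each row shifts and turns the commanded pose from where the row before left it, along the tool's axes as they then stand; what a row does not reach is not made up. A row lasts 1/8 s, in which the tool goes at most 62.5 mm and 10.7 degrees, less where a joint would pass 70% of its speed; a pose out of reach is approached as far as the arm can. A call with a gripper value outside its range is refused whole. The fingers move at their own pace and stop on an object; "grip_force" is the grip in N (left out, the last holds). Time passes only in rows, so rows that do not move let the fingers close. It gives the time, the measured TCP pose, the force, the opening and the grip force at its end, in the units of the state.
- telemetry.observe(): the state, without advancing time (a new reading comes with each control period).
- get_image(name): name is "scene" or "side" or "wrist"; returns a dict with "frame" (420x560x3 uint8, red, green, blue), "z_map" (420x560 float32, m along the optical axis (not along the pixel's ray), 0 where there is no reading), "vertical_fov" (degrees; the focal length in pixels is half the picture's height over the tangent of half this angle, whatever the lens; pixels are square), "cx", "cy" (the principal point, pixels), "eye" and "attitude" of the camera in the world; the wrist camera has in their place "mount" (4x4, takes a point from camera to tool coordinates, whose origin is the TCP and whose axes are the flange's). Camera axes: x right, y up, looking along -z (the intrinsics and any distortion apply to the point x, -y, -z); pixel columns grow to the right and rows downward; lengths in m; the calibration is good to about 2 mm. A picture is of the moment at which its call begins: read the wrist's pose just before it.
- env.close_job(): hands the job in; it is judged then, once.
The state is a dict: "time_s": time; "q": joint angles; "qvel": joint speeds; "joint_efforts": joint torques, N m; "position": TCP position; "tool_rot": TCP orientation; "ft_force": force on the tool from outside, world axes, zero at the start; "wrist_torque": the same for the moment, N m; "grip_width": finger opening in m; "gripper_force": force on a finger pad.
Only numpy, scipy, OpenCV 4.12 (cv2) and the standard library are available. Lean on these libraries where they do the work, as an engineer would, in place of code of your own. Each camera call takes 0.05 s, during which the arm holds its last target. There are 200 camera calls.

## Task

The brioche stands well off to one side of the little decorating turntable; before it can be glazed it has to sit in the middle of the plate, so that it turns true. Nudge it to the centre with slow, light taps or pushes of the fingertips: it wobbles on a small foot and is steadiest when touched low on its round body, so never hit it, pinch it, put the fingers round it, lift it or knock it over. Leave it standing upright and still on the plate, with the things around it where they are.

Things in the scene. Friction and masses are not known exactly. Their poses are not given: they have to be found in the camera images.
- brioche: The brioche: golden-brown, firm crust, 0.14 to 0.28 kg; a round body with a smaller round head on top, 88 mm high. Origin: centre of its underside, z up its axis; round, so yaw does not matter. Its flat foot is only 34 mm across; the body is widest (104 mm) 32 mm up, the neck is 56 mm up, the head is 50 mm across, widest 65 mm up.
- brioche_belt (a point): Point on the brioche's axis, 32 mm above its underside: the height at which it is widest (104 mm across). Pushed sideways at or below this height it slides on the plate; pushed at the head it rocks on its foot, and hit hard it may topple. A slow push takes 1 to 4 N.
- plate_centre (a point): Centre of the upper face of the turntable's round aluminium plate (a dot with rings round it), 90 mm above the table; z up. The plate is 150 mm across, 10 mm thick, on a white cast foot 132 mm across that stands firm. At the start the brioche stands 28 to 44 mm off this point, in any direction.
- plate (a joint): Turning angle of the turntable's plate about its upright axis, rad, any number of turns, 0 at the start. It turns freely under a small torque (about 0.02 N m) and stops when left; a push that points through the plate's centre does not turn it.
- glaze_jar: Amber glaze jar with a steel cap, 68 mm across, 100 mm high; stands on the table beside the turntable. Origin: centre of its underside. To be left alone.
- sugar_shaker: Steel sugar shaker, 66 mm across, 113 mm high; stands on the table beside the turntable. Origin: centre of its underside. To be left alone.
- pastry_brush: Pastry brush, 210 mm long, 42 mm wide and 20 mm high, lying on the table close to the turntable's left. Origin: under its middle, x along it towards the bristles. To be left alone.
- palette_knife: Spatula with a black handle, 270 mm long, 65 mm wide and 20 mm high, lying on the table. Origin: under its middle, x along it towards the blade. To be left alone.
- roll_a: Bread roll, 88 mm across, 52 mm high, on the table beyond the turntable. Origin: centre of its underside. To be left alone.
- roll_b: Bread roll, 84 mm across, 50 mm high, on the table at the right. Origin: centre of its underside. To be left alone.
- banneton: Small empty cane proving basket, about 150 mm across, 53 mm high, on the table beyond the turntable. Origin: centre of its underside. To be left alone.
Not all that is in view belongs to the job. What is shaped like the brioche but blue, green or turquoise is not meant.

How it is judged:
By the outcome, as a careful person would: the job done as asked, in the order asked, and still so for the second after the job is handed in, with the robot touching nothing.
It also fails if it takes over 48 s, if anything falls off the work surface, if the arm or the gripper's body presses on something with over 40 N, if the wrist force passes 120 N, or if a joint passes its speed limit or range.

## Working session

There is one attempt and no reset: what is moved stays moved. The work goes in short steps, Python scripts to look and compute and a tool call to move; the robot and the scene stay as the last step left them, time stands still between calls to the robot, and variables do not carry over. Pictures are saved under pics/ and viewed, at most 10 in all, crops included, and the job is handed in when it is done.

Besides the shell and the picture viewer there is one more tool, called after ">>>" as name(argument=value, ...) on one line, values as JSON. apply_moves: Moves the arm, as the interface text tells. Its arguments: {"type":"object","properties":{"series":{"type":"array"},"grip_force":{"type":"number"}},"required":["series"]}

```bash
mkdir -p pics; cat > h.py <<'E'
import numpy as np,cv2
from rig import telemetry,get_image,env
def cloud(d,R=None,t=None):
    z=d["z_map"];H,W=z.shape
    f=H/2/np.tan(np.radians(d["vertical_fov"])/2)
    u,v=np.meshgrid(np.arange(W),np.arange(H))
    P=np.stack([(u-d["cx"])/f*z,-(v-d["cy"])/f*z,-z],-1)
    return P@np.array(d["attitude"]).T+np.array(d["eye"])
E
python3 - <<'E'
from h import *
s=telemetry.observe();print({k:np.round(v,3) for k,v in s.items()},env.pinch_z)
for n in("scene","side"):
    d=get_image(n);cv2.imwrite(f"pics/{n}0.png",d["frame"][:,:,::-1]);print(n,{k:v for k,v in d.items() if k not in("frame","z_map")},(d["z_map"]>0).mean())
    np.savez(f"{n}0.npz",**{k:v for k,v in d.items()})
E
```

```text
{'time_s': np.float64(0.0), 'q': array([-8.6305e+01,  2.1841e+01,  7.4386e+01,  1.0000e-03,  8.3856e+01,
       -1.2337e+01]), 'qvel': array([ 0.137, -0.004,  0.01 , -0.038,  0.044, -0.104]), 'joint_efforts': array([-2.0000e-03, -4.4847e+01, -2.3128e+01, -0.0000e+00,  5.0000e-03,
       -0.0000e+00]), 'position': array([ 0.152, -0.528,  0.231]), 'tool_rot': array([[ 0.961,  0.276, -0.   ],
       [ 0.276, -0.961,  0.001],
       [ 0.   , -0.001, -1.   ]]), 'ft_force': array([-0.084,  0.4  ,  0.231]), 'wrist_torque': array([ 0.009,  0.016, -0.019]), 'gripper_force': np.float64(0.0), 'grip_width': np.float64(0.085)} 0.0187
scene {'vertical_fov': 53.22040275690107, 'cx': 278.0075593337699, 'cy': 206.48920052288855, 'eye': array([1.07076688, 0.85620959, 1.06752056]), 'attitude': array([[-0.82669356, -0.41587327,  0.37898177],
       [ 0.56241737, -0.59131095,  0.57796025],
       [-0.01626215,  0.69094195,  0.72272731]])} 0.9958078231292516
side {'vertical_fov': 50.366152233937505, 'cx': 278.49329533995467, 'cy': 211.50626455461622, 'eye': array([0.47715988, 0.88548832, 0.99614439]), 'attitude': array([[-0.98921881,  0.11287032, -0.09330832],
       [-0.14630062, -0.73338397,  0.66388559],
       [ 0.00650216,  0.67037918,  0.74199022]])} 0.9961309523809524
```

View pics/scene0.png

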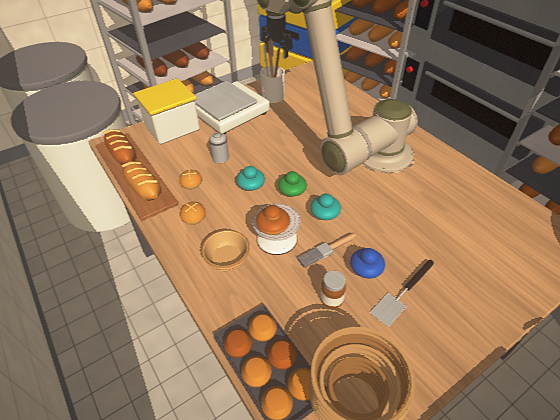

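View pics/side0.png

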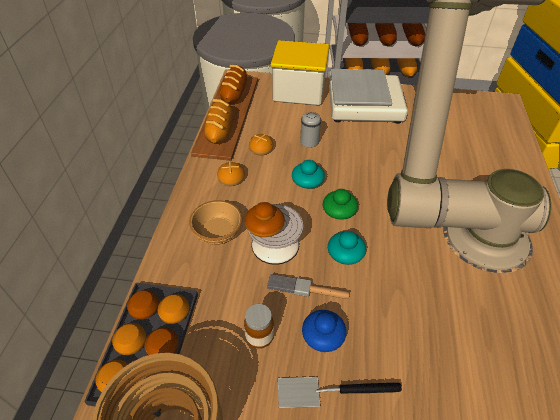

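Both views show the brioche on the plate (scene ≈ (272,220), side ≈ (265,218)). It is off-centre, away from the robot. Decoys stand on the robot side of the turntable, the brush on its left, and the banneton beyond it.

```bash
cat >> h.py <<'E'
from scipy.optimize import least_squares
# brioche profile: two ellipsoids/spheres; fit axis position from points above the belt
def circ(xy,r):
    return least_squares(lambda p:np.hypot(xy[:,0]-p[0],xy[:,1]-p[1])-r,xy.mean(0),loss="soft_l1",f_scale=.002).x
def sph(P,r,z0):
    return least_squares(lambda p:np.linalg.norm(P-p,axis=1)-r,np.r_[P[:,:2].mean(0),z0],loss="soft_l1",f_scale=.002).x
def brown(fr):
    h=cv2.cvtColor(fr,cv2.COLOR_RGB2HSV); return (h[...,0]<16)&(h[...,1]>130)&(h[...,2]>50)
def measure(d,c=(.6,0),rad=.13):
    P=cloud(d);b=brown(d["frame"])
    near=np.hypot(P[...,0]-c[0],P[...,1]-c[1])<rad
    B=P[b&near&(P[...,2]>.1)&(P[...,2]<.2)]
    hd=B[B[:,2]>.153]
    bel=B[(B[:,2]>.112)&(B[:,2]<.130)]
    pl=(near&(abs(P[...,2]-.09)<.006)&~b)
    return P,B,hd,bel,pl
E
python3 - <<'E'
from h import *
for n,(u,v) in(("scene",(272,220)),("side",(265,218))):
    d=dict(np.load(n+"0.npz"));P=cloud(d);c=P[v,u];print(n,c)
    P,B,hd,bel,pl=measure(d,c[:2])
    print(len(B),"zmax",B[:,2].max(),"head sphere",sph(hd,.025,.155),"belt circ",circ(bel[:,:2],.052) if len(bel)>5 else None)
    Q=P[pl];h=cv2.convexHull((Q[:,:2]*1e4).astype(np.int32))[:,0]/1e4
    print(len(Q),np.median(Q[:,2]),"minenc",cv2.minEnclosingCircle((Q[:,:2]).astype(np.float32)),"hullfit",circ(h,.075))
    top=P[...,2]
    for nm,(a,b) in {"scene":dict(jar=(334,280),shk=(219,140),blue=(368,258),g=(292,181),t1=(250,175),t2=(325,204),ban=(225,245)),"side":dict(jar=(258,312),shk=(311,118),g=(340,200),t1=(308,170),t2=(347,243),brush=(290,285),bh=(340,293))}[n].items(): print(nm,P[b,a].round(3))
E
```

```text
scene [0.63550792 0.15857113 0.15109795]
757 zmax 0.181748450113986 head sphere [0.62115101 0.13937436 0.15422865] belt circ [0.61943649 0.13762303]
567 0.08920796805435638 minenc ((0.5953928232192993, 0.1205650120973587), 0.07653678208589554) hullfit [0.59598777 0.12107236]
jar [0.595 0.4   0.1  ]
shk [ 0.552 -0.329  0.103]
blue [0.456 0.388 0.08 ]
g [ 0.44  -0.013  0.073]
t1 [ 0.547 -0.118  0.079]
t2 [0.419 0.144 0.077]
ban [0.752 0.054 0.01 ]
side [0.61249974 0.16310224 0.1589299 ]
974 zmax 0.1813789171884267 head sphere [0.61898492 0.13996923 0.15438682] belt circ [0.61978459 0.13756702]
993 0.08978241524701758 minenc ((0.5926195979118347, 0.12131492793560028), 0.07617603987455368) hullfit [0.59352834 0.12123743]
jar [0.591 0.391 0.099]
shk [ 0.543 -0.333  0.112]
g [ 0.426 -0.006  0.078]
t1 [ 0.529 -0.12   0.075]
t2 [0.4   0.147 0.079]
brush [0.534 0.255 0.015]
bh [0.405 0.262 0.017]
```

>>> apply_moves(series=[[0,0,0,0,0,-9,0],[0,0,0,0,0,-9,0],[44,-11,0,0,0,0,0],[44,-11,0,0,0,0,0],[44,-11,0,0,0,0,0],[44,-11,0,0,0,0,0],[44,-11,0,0,0,0,0],[44,-11,0,0,0,0,0],[44,-11,0,0,0,0,0],[44,-11,0,0,0,0,0],[44,-11,0,0,0,0,0],[44,-11,0,0,0,0,0]], grip_force=20)

```text
time_s: 1.6
position: [0.4557, -0.1899, 0.2311]
tool_rot: [[0.829, 0.56, -0.0], [0.56, -0.829, 0.0], [-0.0, -0.0, -1.0]]
ft_force: [-0.6, -0.2, 0.6]
grip_width: -0.0002
gripper_force: 0.0
```

>>> apply_moves(series=[[44,-11,0,0,0,0,0],[44,-11,0,0,0,0,0],[44,-11,0,0,0,0,0],[44,-11,0,0,0,0,0],[44,-11,0,0,0,0,0],[44,-11,0,0,0,0,0],[44,-11,0,0,0,0,0],[44,-11,0,0,0,0,0],[21,-31,0,0,0,0,0],[21,-31,0,0,0,0,0],[21,-31,0,0,0,0,0],[0,0,0,0,0,0,0]])

```text
time_s: 3.1
position: [0.697, 0.1938, 0.2305]
tool_rot: [[0.827, 0.563, -0.001], [0.563, -0.827, 0.0], [-0.001, -0.001, -1.0]]
ft_force: [-0.0, -0.0, -0.4]
grip_width: 0.0001
gripper_force: 0.0
```

```bash
python3 - <<'E'
from h import *
s=telemetry.observe();print({k:np.round(v,3) for k,v in s.items()})
E
```

```text
{'time_s': np.float64(3.1), 'q': array([6.1810e+00, 4.0910e+01, 4.0279e+01, 2.3000e-02, 9.8882e+01,
       6.1951e+01]), 'qvel': array([-2.945, -0.768,  0.979, -1.013, -0.327, -1.211]), 'joint_efforts': array([  2.241, -63.004, -25.162,   0.192,   0.073,   0.239]), 'position': array([0.697, 0.194, 0.23 ]), 'tool_rot': array([[ 0.827,  0.563, -0.001],
       [ 0.563, -0.827,  0.   ],
       [-0.001, -0.001, -1.   ]]), 'ft_force': array([-0.008, -0.032, -0.405]), 'wrist_torque': array([0.022, 0.016, 0.004]), 'gripper_force': np.float64(0.0), 'grip_width': np.float64(0.0)}
```

>>> apply_moves(series=[[0,2,25,0,0,0,0],[0,1,25,0,0,0,0],[0,0,25,0,0,0,0],[0,0,25,0,0,0,0],[0,0,15,0,0,0,0],[0,0,11,0,0,0,0],[-5,0,0,0,0,0,0],[-5,0,0,0,0,0,0],[-5,0,0,0,0,0,0],[-4,0,0,0,0,0,0],[-2,0,0,0,0,0,0],[0,0,0,0,0,0,0]])

```text
time_s: 4.6
position: [0.6818, 0.1768, 0.1054]
tool_rot: [[0.829, 0.56, 0.0], [0.56, -0.829, 0.0], [0.0, 0.0, -1.0]]
ft_force: [0.2, -0.3, -0.3]
grip_width: 0.0002
gripper_force: 0.0
```

```bash
cat > look.py <<'E'
from h import *
import sys
k=sys.argv[1]
s=telemetry.observe();p=s["position"];print("t",s["time_s"],p.round(4),"F",s["ft_force"].round(2))
C=np.array([.5945,.1212])
for n in("scene","side"):
    d=get_image(n);cv2.imwrite(f"pics/{n}{k}.png",cv2.resize(d["frame"][130:310,170:410,::-1],None,fx=2.5,fy=2.5))
    P,B,hd,bel,pl=measure(d,C,.095)
    m=brown(d["frame"])&(np.abs(P[...,2]-.16)<.02)
    a=sph(hd,.025,.155)[:2];b=circ(bel[:,:2],.052)
    h=cv2.convexHull((P[pl][:,:2]*1e4).astype(np.int32))[:,0]/1e4
    print(n,len(hd),len(bel),"zmax",B[:,2].max().round(4),"head",a.round(4),"belt",b.round(4),"plate",circ(h,.075).round(4))
    for c in(a,b): v=c-C;print("  off from centre mm",(v*1e3).round(1),"in tool x,y",((v@s["tool_rot"][:2,:2])*1e3).round(1))
E
python3 look.py 1
```

```text
t 4.6 [0.6818 0.1768 0.1054] F [ 0.23 -0.28 -0.31]
scene 61 24 zmax 0.1772 head [0.6201 0.1392] belt [0.62   0.1375] plate [0.5962 0.1208]
  off from centre mm [25.6 18. ] in tool x,y [31.3 -0.6]
  off from centre mm [25.5 16.3] in tool x,y [30.2  0.7]
side 249 56 zmax 0.1822 head [0.6192 0.1398] belt [0.6198 0.1372] plate [0.5938 0.1215]
  off from centre mm [24.7 18.6] in tool x,y [30.9 -1.6]
  off from centre mm [25.3 16. ] in tool x,y [29.9  0.9]
```

>>> apply_moves(series=[[-2.5,0,0,0,0,0,0],[-2.5,0,0,0,0,0,0],[-1.5,0,0,0,0,0,0],[-1,0,0,0,0,0,0],[-1,0,0,0,0,0,0],[-1,0,0,0,0,0,0],[-1,0,0,0,0,0,0],[-1,0,0,0,0,0,0],[-1,0,0,0,0,0,0],[-1,0,0,0,0,0,0],[-1,0,0,0,0,0,0],[-1,0,0,0,0,0,0]])

```text
time_s: 6.2
position: [0.669, 0.1681, 0.1053]
tool_rot: [[0.829, 0.56, 0.0], [0.56, -0.829, 0.0], [0.0, -0.0, -1.0]]
ft_force: [1.4, 1.4, -0.4]
grip_width: 0.0
gripper_force: 0.7
```

```bash
python3 look.py 2
```

```text
t 6.2 [0.669  0.1681 0.1053] F [ 1.36  1.4  -0.43]
scene 41 38 zmax 0.1994 head [0.6159 0.1359] belt [0.6147 0.1335] plate [0.5963 0.1211]
  off from centre mm [21.4 14.7] in tool x,y [26.  -0.2]
  off from centre mm [20.2 12.3] in tool x,y [23.6  1.1]
side 256 55 zmax 0.1925 head [0.6142 0.1361] belt [0.6146 0.1335] plate [0.5946 0.1214]
  off from centre mm [19.7 14.9] in tool x,y [24.7 -1.3]
  off from centre mm [20.1 12.3] in tool x,y [23.5  1. ]
```

>>> apply_moves(series=[[-1,0,0,0,0,0,0],[-1.5,0,0,0,0,0,0],[-1.5,0,0,0,0,0,0],[-1.5,0,0,0,0,0,0],[-1.5,0,0,0,0,0,0],[-1.5,0,0,0,0,0,0],[-1.5,0,0,0,0,0,0],[-1.5,0,0,0,0,0,0],[-1.5,0,0,0,0,0,0],[-1.5,0,0,0,0,0,0],[-1,0,0,0,0,0,0],[-0.5,0,0,0,0,0,0]])

```text
time_s: 7.8
position: [0.6557, 0.1591, 0.1053]
tool_rot: [[0.829, 0.56, -0.0], [0.56, -0.829, -0.0], [-0.0, -0.0, -1.0]]
ft_force: [1.4, 0.8, 0.5]
grip_width: 0.0001
gripper_force: 0.7
```

```bash
python3 look.py 3
```

```text
t 7.8 [0.6557 0.1591 0.1053] F [1.37 0.81 0.5 ]
scene 44 32 zmax 0.1985 head [0.6004 0.1646] belt [0.6025 0.1239] plate [0.5956 0.1207]
  off from centre mm [ 5.9 43.4] in tool x,y [ 29.1 -32.6]
  off from centre mm [8.  2.7] in tool x,y [8.1 2.2]
side 257 53 zmax 0.1987 head [0.6012 0.1269] belt [0.6019 0.1242] plate [0.5943 0.1217]
  off from centre mm [6.7 5.7] in tool x,y [ 8.7 -1. ]
  off from centre mm [7.4 3. ] in tool x,y [7.8 1.6]
```

View pics/side3.png

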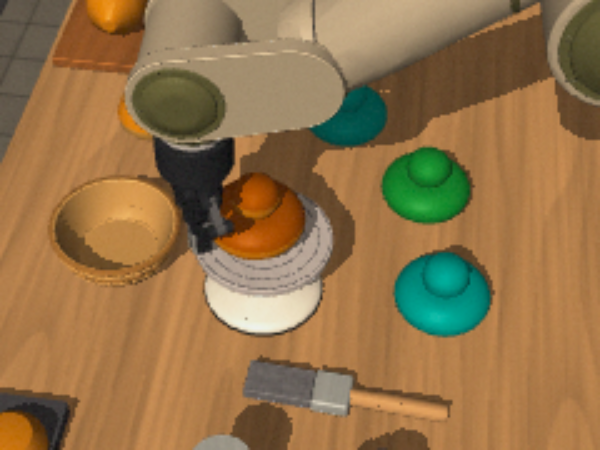

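The close-up shows the brioche upright at about (260,215), with the fingers at its left and the neighbours untouched. About 8 mm remain.

>>> apply_moves(series=[[-1,0,0,0,0,0,0],[-1,0,0,0,0,0,0],[-1,0,0,0,0,0,0],[-1,0,0,0,0,0,0],[-1,0,0,0,0,0,0],[-1,0,0,0,0,0,0],[-1,0,0,0,0,0,0],[-1,0,0,0,0,0,0],[0,0,0,0,0,0,0]])

```text
time_s: 9.02
position: [0.649, 0.1546, 0.1053]
tool_rot: [[0.829, 0.56, -0.0], [0.56, -0.829, -0.0], [-0.0, -0.0, -1.0]]
ft_force: [0.9, 1.1, 1.7]
grip_width: -0.0002
gripper_force: 0.5
```

>>> apply_moves(series=[[1,0,0,0,0,0,0],[3,0,0,0,0,0,0],[6,0,0,0,0,0,0],[10,0,0,0,0,0,0],[15,0,0,0,0,0,0],[15,0,0,0,0,0,0],[0,0,-30,0,0,0,0],[0,0,-40,0,0,0,0],[0,0,-40,0,0,0,0],[0,0,-40,0,0,0,0],[0,0,0,0,0,0,0]])

```text
time_s: 10.4
position: [0.6917, 0.1832, 0.2592]
tool_rot: [[0.829, 0.56, 0.007], [0.56, -0.829, 0.001], [0.006, 0.003, -1.0]]
ft_force: [-0.4, 0.0, -0.4]
grip_width: 0.0001
gripper_force: 0.0
```

```bash
python3 look.py 4
```

```text
t 10.4 [0.6917 0.1832 0.2592] F [-0.43  0.02 -0.38]
scene 198 97 zmax 0.181 head [0.5967 0.1211] belt [0.5952 0.1191] plate [0.5956 0.1209]
  off from centre mm [ 2.2 -0.1] in tool x,y [1.7 1.3]
  off from centre mm [ 0.7 -2.1] in tool x,y [-0.7  2.1]
side 247 60 zmax 0.1804 head [0.5949 0.1216] belt [0.5948 0.119 ] plate [0.5939 0.1219]
  off from centre mm [0.4 0.4] in tool x,y [ 0.6 -0.1]
  off from centre mm [ 0.3 -2.2] in tool x,y [-1.  2.]
```

View pics/side4.png

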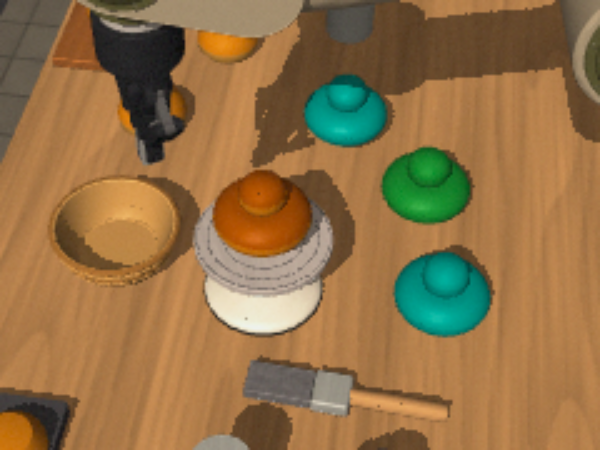

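View pics/scene4.png

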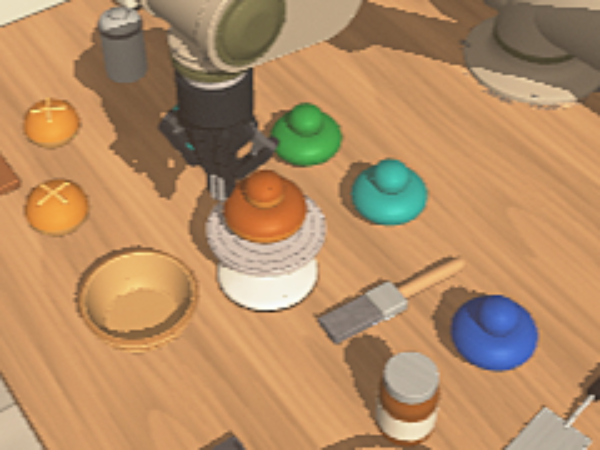

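The brioche is at about (262,215) in the side crop and (265,207) in the scene crop. It is upright, centred on the plate rings to 1–2 mm, with the gripper clear and the neighbours unmoved.

```bash
python3 -c "
from rig import env;print(env.close_job())"
```

```text
the job is handed in; nothing more can be done
None
```

The brioche stands upright at the plate's centre, within about 1–3 mm by the camera measurements; in the last pictures the gripper is clear and the things around it look unmoved, and the job was handed in at about 10.5 s.

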